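Wipe the inspection plate, then show the ball tray to the camera

TASK

Pick up the wooden scraper block and with it wipe all three steel chips off the inspection plate onto the bench (do not touch the chips with the fingers), then put the scraper down on the bench. Then take the bearing tray by its fin, carry it with its loose ball staying in the pocket (never touch the ball), and hold it still and level with the ball above the cross in the middle of the plate, at the height of the camera's lens, about 10 cm above the plate; finish while still holding it there. Leave everything else on the bench where it is.

Things in the scene. Friction and masses are not known exactly. Their poses are not given: they have to be found in the camera images.
- plate: Fixed inspection stand. Flat metal plate 130 mm (its x) by 200 mm (its y), 30 mm thick, with a small engraved cross at the middle of its top. Origin: centre of the plate's underside, on the bench; z up. On its far (+x) side stands a foot (12 mm high, to x = 185 mm) with a post at x = 165 mm, 168 mm high, carrying a small camera 42 mm wide; its lens looks along -x at the plate's middle, its front at x = 123 mm, its axis 100 mm above the plate's top.
- plate_mid (a point): The engraved cross: middle of the plate's top surface, axes as the plate's.
- scraper: Wooden scraper block, stands loose on the bench, on one side of the plate. Block 120 mm long (its x), 26 mm thick (its y), 30 mm high, with a flat steel-shod underside, and a grip rib on top: 70 mm long, 22 mm thick in y, from 30 to 62 mm height. Origin: centre of the underside; z up. 150 to 310 g.
- tray: Bearing tray, loose on the bench on the other side of the plate. Aluminium base 150 mm (its x) by 70 mm (its y) by 6 mm; upright grip fin at its middle, 50 mm long in x, 12 mm thick in y, its top 56 mm above the underside; round ball pocket centred at x = +50 mm (ring of outer radius 22, inner radius 18, only 3.5 mm high); a solid bearing 40 mm across and 12 mm high fixed at x = -50 mm. Origin: centre of the underside; z up. 260 to 420 g, balanced about the fin.
- tray_pocket (a point): Where the ball's centre sits when it is in the middle of the tray's pocket: x = +50 mm, 18.7 mm above the tray's underside. Axes as the tray's.
- ball_center (a point): Centre of the loose steel ball, 25.4 mm across, 67 g, which can roll about 5 mm each way within the pocket and leaves it over the low rim if tipped or jerked.
- chip0: One of three loose steel sawn-off chips on the plate, 18 x 12 x 7 mm, 12 g. Origin: centre of its underside as it starts.
- chip1: One of three loose steel sawn-off chips on the plate, 18 x 12 x 7 mm, 12 g. Origin: centre of its underside as it starts.
- chip2: One of three loose steel sawn-off chips on the plate, 18 x 12 x 7 mm, 12 g. Origin: centre of its underside as it starts.
- race: Bystander: loose steel ring, 52 mm across, 14 mm high. Origin: centre of underside.
- vee: Bystander: steel vee block 60 x 45 x 36 mm. Origin: centre of underside.
- nut: Bystander: large steel nut, 34 mm across, 15 mm high. Origin: centre of underside.
- spanner: Bystander: spanner lying flat, along its x.
- driver: Bystander: screwdriver lying flat, along its x.
- tub: Bystander: clear lidded tub, 84 mm across, 60 mm high. Origin: centre of underside.
- tin: Bystander: grey tin, 68 mm across, 90 mm high. Origin: centre of underside.
- ball: The same ball as a body; its origin turns with it, so use the centre point.
Not all that is in view belongs to the job. There is more than one size of the scraper; the job needs the largest.

How it is judged (in metres and radians):
On the way, in this order (a step that is already met when the one before it is completed fails the run):
1. the scraper is lifted in the fingers (contact force between the fingers and scraper above 1 N and height (world z) of scraper above 0.02 m), for 0.1 s.
2. all three chips are off the plate, with the scraper still in the fingers (z of each of chip0, chip1, chip2 in the frame of plate below 0.026 m and contact force between the fingers and scraper above 1 N), for 0.1 s.
3. the scraper is down on the bench, let go (contact force between the fingers and scraper below 0.1 N and height (world z) of scraper below 0.026 m and linear speed of scraper below 0.05 m/s), for 0.2 s.
At the end, for the whole second after the job is handed in: Chips off the plate, scraper down on the bench; the fingers hold the tray off the stand, within 0.10 rad of level, under 0.03 m/s, the pocket within 25 mm of the cross horizontally and its ball seat 75 to 125 mm above the plate; the ball rests in the pocket (z of each of chip0, chip1, chip2 in the frame of plate below 0.026 m and height (world z) of scraper below 0.026 m and contact force between the fingers and tray above 1 N and horizontal distance between tray_pocket and plate_mid below 0.025 m and z of tray_pocket in the frame of plate_mid between 0.075 and 0.125 m and angle between tray's own z axis and vertical below 0.1 rad and linear speed of tray below 0.03 m/s and contact force between tray and plate below 0.1 N and distance between ball_center and tray_pocket below 0.012 m and linear speed of ball below 0.05 m/s); the arm keeps its last pose, push and grip.
It fails at once if the ball leaves its pocket (distance between ball_center and tray_pocket above 0.018 m).
It fails at once if the fingers touch the ball (contact force between the fingers and ball above 0.3 N).
It fails at once if the fingers touch a chip (contact force between the fingers and chip0 above 0.3 N or contact force between the fingers and chip1 above 0.3 N or contact force between the fingers and chip2 above 0.3 N).
It fails at once if a bystander is moved by more than 30 mm (distance of any of race, vee, nut, spanner, driver, tub, tin from where it was at the start of the episode above 0.03 m).
It also fails if it takes over 64 s, if anything falls off the work surface, if the arm or the gripper's body presses on something with over 40 N, if the wrist force passes 120 N, or if a joint passes its speed limit or range.

ROBOT

A 6-joint arm with a two-finger parallel gripper is mounted at the origin on the work surface. World frame = base frame: x ahead of the robot, y to its left, z up, the work surface at z = 0. Lengths are in m, angles in degrees, forces in N, time in s.
With the tool pointing down it reaches from about 0.325 to 0.85 m from the base axis. Payload 15.5 kg.
Tool frame: the origin (TCP) lies midway between the tips of the shut fingers; the grasp point (between the pads) lies 19 mm behind it; y points along the fingers, x is the direction in which the jaws open and shut, and the axes are right-handed (so a half turn about y gives the same grasp; the last joint's range is limited). The gripper opens to 91 mm and grips with 3 to 60 N. Pads are 32 mm wide; open, the fingers measure 118 mm over their backs; the gripper's body (76 mm by 178 mm) begins 60 mm behind the grasp point.
Start: joints at [60.132, 28.281, 77.091, -0, 74.628, -5.472], TCP at [0.258, 0.569, 0.214] pointing down, gripper open.
Joint ranges: [-166.48, 166.48], [-47.26, 123.95], [12.59, 153.08], [-70.14, 250.14], [6.76, 159.57], [-176.63, 176.63]. Speed limits (degrees/s): [108.29, 108.29, 147.25, 172.46, 172.46, 172.46].

INTERFACE

Orientations are given as a 3x3 rotation matrix whose columns are the frame's x, y, z axes.
In Python, from bench import ctrl gives the robot as it stands. The module is installed in compiled form; this text tells all that it offers. Calls block until the motion is done:
- ctrl.goto(position, orientation): joint-space move of the TCP to a pose.
- ctrl.move_l(position, vel=0.15, ori=None, contact_N=None): straight line of the TCP; ori=None keeps the orientation; vel is the mean speed in m/s. With contact_N (N) it stops when the force on the tool has changed by that much, and returns True; else False.
- ctrl.movej(angles): joint-space move.
- ctrl.command_gripper(opening): opening from 0.0 (shut) to 1.0 (fully open); the grip force is fixed at half the most; returns when the fingers have stopped.
- ctrl.sleep(seconds).
- ctrl.ik(position, orientation): joint angles nearest the present ones, or None.
- ctrl.read_camera(name): name is "side" or "top"; returns the picture (480x640x3 uint8, blue, green, red); there is no depth.
- ctrl.camera_params(name): a dict with "fx", "fy", "cx", "cy" (pixels), "pose" (4x4, takes a point from camera to world coordinates). Camera axes: x right, y up, looking along -z (the intrinsics and any distortion apply to the point x, -y, -z); pixel columns grow to the right and rows downward; lengths in m; the calibration is good to about 2 mm. A picture is of the moment at which its call begins. camera_params takes no time and is no camera call.
A pose or a line that the arm cannot do raises ctrl.MotionError and nothing moves.
- ctrl.sign_off(): hands the job in, once; it reports no verdict.
Readings, each from a call of its own:
- ctrl.current_t(): time.
- ctrl.current_q(): joint angles.
- ctrl.current_dq(): joint speeds.
- ctrl.current_effort(): joint torques, N m.
- ctrl.current_tool_pos(): TCP position.
- ctrl.current_eef_rot(): TCP orientation.
- ctrl.current_contact_force(): force on the tool from outside, world axes, zero at the start.
- ctrl.current_wrist_torque(): the same for the moment, N m.
- ctrl.current_grip_width(): opening from 0.0 (shut) to 1.0 (fully open).
Only numpy, scipy, OpenCV 4.12 (cv2) and the standard library are available. Lean on these libraries where they do the work, as an engineer would, in place of code of your own. Each camera call takes 0.05 s, during which the arm holds its last target.

## Working session

There is one attempt and no reset: what is moved stays moved. The work goes in short steps, each a Python script; the robot and the scene stay as the last script left them, time stands still between calls to the robot, and variables do not carry over. Pictures are saved under pics/ and viewed, and the job is handed in when it is done.

```bash
mkdir -p pics; python3 - <<'E'
from bench import ctrl
import cv2
for n in("side","top"):
    im=ctrl.read_camera(n); cv2.imwrite(f"pics/{n}0.png",im)
    p=ctrl.camera_params(n); print(n,{k:(v.tolist() if hasattr(v,'tolist') else v) for k,v in p.items()})
print(ctrl.current_t(),ctrl.current_eef_rot())
E
```

```text
side {'fx': 561.7383472293567, 'fy': 561.7383472293567, 'cx': 323.5758540374178, 'cy': 236.92289403658907, 'pose': [[-0.9983343909189755, 0.04545212863009166, -0.035532350209794505, 0.45145633099008264], [-0.05400704367265687, -0.5196710437010037, 0.8526577540680956, 1.3298972603512862], [0.02028997639667462, 0.8531565567594864, 0.5212602099874105, 0.8885380850754961], [0.0, 0.0, 0.0, 1.0]]}
top {'fx': 517.4977536467983, 'fy': 517.4977536467983, 'cx': 325.2248859178722, 'cy': 237.63945741762868, 'pose': [[0.0065279767032342916, 0.998009646305431, -0.0627226546111568, 0.460601599712864], [-0.9999783287045174, 0.006461614272279943, -0.0012608181138410717, -0.010216239423578383], [-0.0008530190396192844, 0.06272952592124936, 0.9980301994109263, 1.2571772872256681], [0.0, 0.0, 0.0, 1.0]]}
0.1 [[ 4.13061388e-01 -5.69207803e-04 -9.10703006e-01]
 [ 9.10702573e-01 -9.00853168e-04  4.13061754e-01]
 [-1.05552766e-03 -9.99999432e-01  1.46271350e-04]]
```

View pics/side0.png

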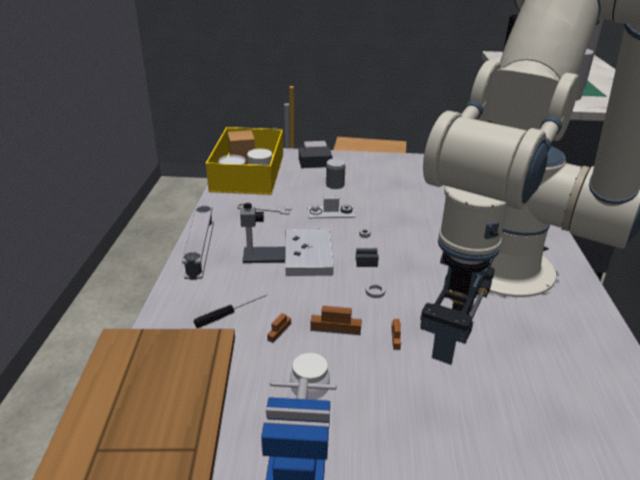

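View pics/top0.png

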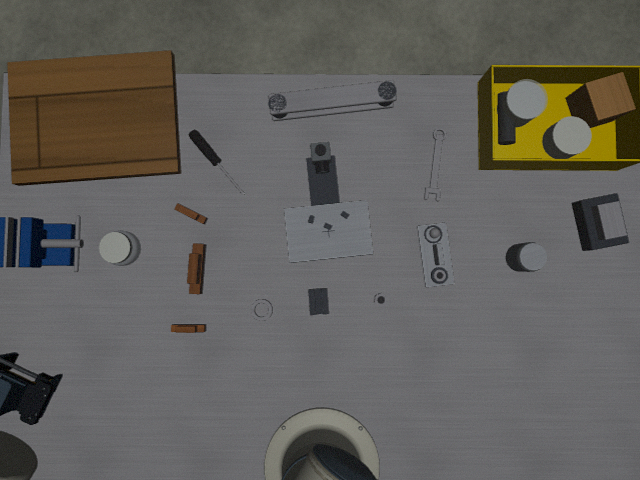

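The top view shows three scraper-like blocks at (197,268), (191,213) and (188,328). The plate is at (329,231) with three chips at about (311,219), (345,214) and (327,226), and the tray is at (435,255). By size, the scraper I need is (197,268), which I'll check in close crops.

```bash
python3 - <<'E'
import cv2,numpy as np
t=cv2.imread("pics/top0.png");s=cv2.imread("pics/side0.png")
def c(im,x,y,w,h,k): return cv2.resize(im[y:y+h,x:x+w],(w*k,h*k),interpolation=cv2.INTER_CUBIC)
cv2.imwrite("pics/c1.png",np.hstack([c(t,280,190,100,80,4),c(t,395,210,80,80,4)]))
a=c(t,160,195,80,145,4);b=c(s,255,295,160,60,5)
cv2.imwrite("pics/c2.png",a);cv2.imwrite("pics/c3.png",b)
cv2.imwrite("pics/c4.png",c(s,235,185,150,100,5))
E
```

```text
(no output)
```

View pics/c1.png

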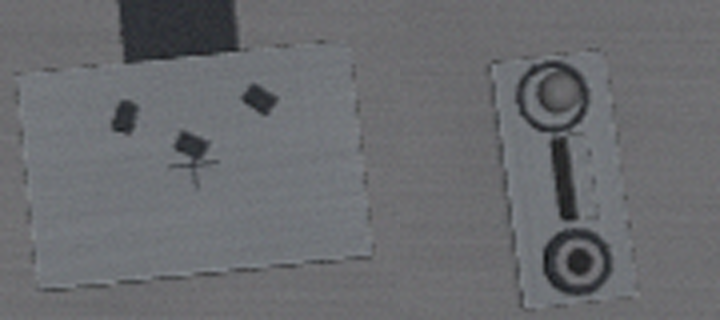

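View pics/c2.png

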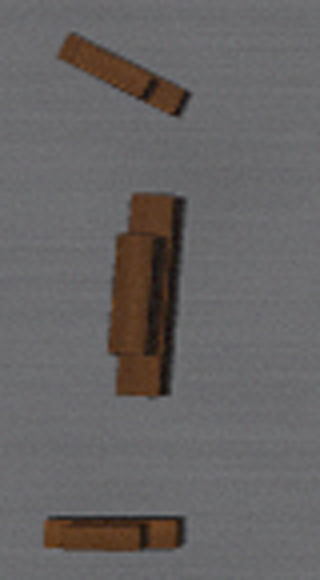

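View pics/c3.png

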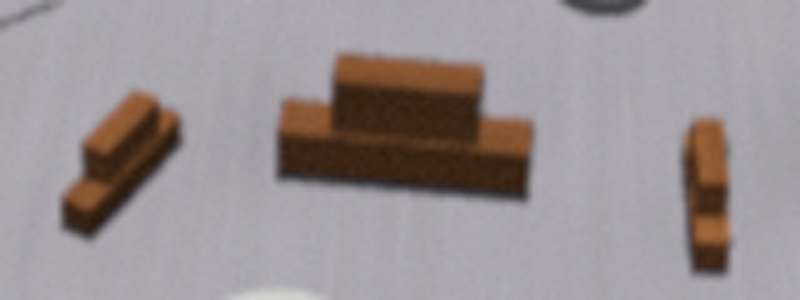

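View pics/c4.png

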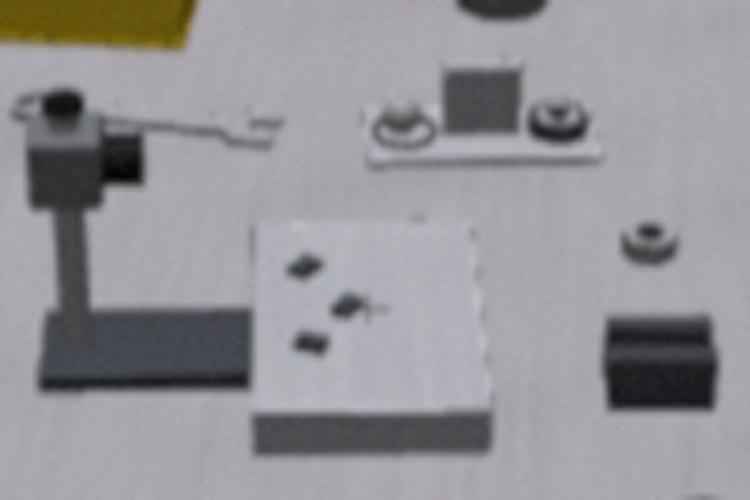

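```bash
cat > h.py <<'E'
import numpy as np, cv2
from bench import ctrl
def cam(n):
    p=ctrl.camera_params(n);return p,np.array(p["pose"])
def ray(n,u,v):
    p,P=cam(n);d=np.array([(u-p["cx"])/p["fx"],-(v-p["cy"])/p["fy"],-1.]);d=P[:3,:3]@d
    return P[:3,3],d/np.linalg.norm(d)
def onz(n,u,v,z):
    o,d=ray(n,u,v);return o+d*(z-o[2])/d[2]
def tri(a,b):
    o1,d1=ray("top",*a);o2,d2=ray("side",*b)
    M=np.stack([d1,-d2],1);s=np.linalg.lstsq(M,o2-o1,rcond=None)[0]
    p,q=o1+s[0]*d1,o2+s[1]*d2
    return (p+q)/2,np.linalg.norm(p-q)
def proj(n,X):
    p,P=cam(n);c=P[:3,:3].T@(np.array(X)-P[:3,3]);return np.array([p["cx"]-p["fx"]*c[0]/c[2],p["cy"]+p["fy"]*c[1]/c[2]])
E
python3 - <<'E'
from h import *
t=cv2.imread("pics/top0.png");s=cv2.imread("pics/side0.png")
for n,im,(x,y,w,h) in(("top",t,(160,195,80,145)),("side",s,(255,295,160,60))):
    c=im[y:y+h,x:x+w].astype(int); R=c[:,:,2];m0=(R-c[:,:,0]>25)
    print(n,"R hist",np.percentile(R[m0],[5,25,50,75,95]))
    thr=(R[m0].max()*0.62) 
    for nm,m in(("all",m0),("light",m0&(R>thr))):
        cs,_=cv2.findContours(m.astype(np.uint8),cv2.RETR_EXTERNAL,cv2.CHAIN_APPROX_NONE)
        for k in cs:
            if cv2.contourArea(k)>15:
                a=cv2.approxPolyDP(k,1.5,True)[:,0]+[x,y];print(nm,cv2.contourArea(k),a.tolist())
for n,im,bs in(("top",t,((280,190,100,80),(410,215,50,80))),("side",s,((280,220,60,60),(300,190,62,32)))):
  for x,y,w,h in bs:
    g=cv2.cvtColor(im[y:y+h,x:x+w],6);th,m=cv2.threshold(g,0,255,cv2.THRESH_OTSU)
    cs,_=cv2.findContours(m,cv2.RETR_EXTERNAL,cv2.CHAIN_APPROX_NONE);k=max(cs,key=cv2.contourArea)
    print(n,th,cv2.contourArea(k),(cv2.approxPolyDP(k,3,True)[:,0]+[x,y]).tolist(),(cv2.boxPoints(cv2.minAreaRect(k))+[x,y]).round(1).tolist())
E
```

```text
top R hist [60.7 82.  87.  92.  99. ]
all 191.5 [[171, 325], [171, 331], [193, 332], [195, 325], [197, 327], [196, 331], [203, 331], [204, 325]]
all 435.0 [[203, 244], [194, 243], [192, 253], [189, 254], [187, 282], [190, 283], [189, 293], [199, 293], [201, 274], [199, 283], [195, 283], [197, 256], [200, 253], [202, 255], [201, 271]]
all 171.5 [[176, 205], [175, 209], [193, 218], [198, 214], [199, 216], [196, 220], [203, 223], [205, 217], [179, 204]]
light 36.5 [[196, 325], [197, 331], [203, 331], [203, 325]]
light 114.0 [[171, 325], [171, 331], [194, 331], [194, 327]]
light 406.5 [[203, 244], [194, 243], [192, 251], [194, 253], [189, 254], [187, 282], [190, 283], [189, 293], [199, 293], [199, 284], [195, 283], [197, 254], [201, 253], [202, 256]]
light 34.5 [[199, 214], [200, 216], [196, 220], [203, 222], [205, 217]]
light 129.0 [[176, 205], [175, 209], [195, 218], [197, 213], [179, 204]]
side R hist [ 55.  59.  76. 133. 148.]
all 187.0 [[395, 318], [392, 321], [394, 347], [399, 347], [400, 326], [399, 319]]
all 293.5 [[284, 313], [281, 313], [272, 322], [273, 328], [268, 333], [269,
[... 526 characters left out ...]
, 324], [277, 324], [286, 315], [287, 321]]
light 125.5 [[322, 306], [322, 310], [350, 312], [351, 308]]
top 83.0 7387.0 [[280, 190], [280, 269], [379, 269], [379, 190], [339, 190], [339, 203], [310, 205], [308, 190]] [[280.0, 190.0], [379.0, 190.0], [379.0, 269.0], [280.0, 269.0]]
top 83.0 3871.0 [[410, 215], [410, 294], [459, 294], [459, 215]] [[410.0, 215.0], [459.0, 215.0], [459.0, 294.0], [410.0, 294.0]]
side 127.0 3381.5 [[280, 220], [280, 246], [286, 247], [280, 279], [339, 279], [339, 220]] [[280.0, 220.0], [339.0, 220.0], [339.0, 279.0], [280.0, 279.0]]
side 127.0 1891.0 [[300, 190], [300, 221], [361, 221], [361, 190]] [[300.0, 221.0], [300.0, 190.0], [361.0, 190.0], [361.0, 221.0]]
```

```bash
python3 - <<'E'
from h import *
t=cv2.imread("pics/top0.png");s=cv2.imread("pics/side0.png")
for n,im,bs in(("top",t,((280,190,100,80),(410,215,50,80))),("side",s,((280,220,60,60),(300,190,62,32)))):
  for x,y,w,h in bs:
    g=cv2.GaussianBlur(cv2.cvtColor(im[y:y+h,x:x+w],6),(3,3),0);print(n,np.percentile(g,[5,25,50,75,95]))
    lo,hi=np.percentile(g,[30,85]) 
    for th in ((100,108,114) if n=="top" else (180,190,195)):
      m=((g>th)*255).astype(np.uint8); m=cv2.morphologyEx(m,cv2.MORPH_OPEN,np.ones((3,3)))
      cs,_=cv2.findContours(m,cv2.RETR_EXTERNAL,cv2.CHAIN_APPROX_NONE)
      if not cs: continue
      k=max(cs,key=cv2.contourArea)
      print(th,cv2.contourArea(k),(cv2.boxPoints(cv2.minAreaRect(k))+[x,y]).round(1).tolist(),(cv2.approxPolyDP(cv2.convexHull(k),3,True)[:,0]+[x,y]).tolist())
c=lambda off,k,L:[((a+.5)/k-.5+off[0],(b+.5)/k-.5+off[1]) for a,b in L]
pt=c((280,190),4,[(17,74),(350,43),(373,256),(38,289)])
ps=c((235,185),5,[(253,411),(255,222),(476,222),(490,410)])
P=[]
for a,b in zip(pt,ps):
    p,e=tri(a,b);q=onz("top",*a,.03);P.append(q);print("plate",p.round(4),round(e,4),"top@30",q.round(4),"side@30",onz("side",*b,.03).round(4))
P=np.array(P);print("c",P.mean(0),np.linalg.norm(np.roll(P,-1,0)-P,axis=1))
cr=c((280,190),4,[(195,165)])[0];crs=c((235,185),5,[(373,307)])[0];print("cross",tri(cr,crs),onz("top",*cr,.03))
tt=c((395,210),4,[(91,63),(206,52),(237,296),(124,308)])
T=np.array([onz("top",*a,.006) for a in tt]);print("tray",T.round(4),T.mean(0),np.linalg.norm(np.roll(T,-1,0)-T,axis=1))
# rib corners
rt=[(191.6,253.5),(199.4,253.8),(197.2,283.2),(186.8,282.5)]
rs=[(321.7,310.6),(321.7,305.6),(351.4,307.6),(350.8,312.4)]
for a,b in zip(rt,rs): print("rib",*[np.round(v,4) for v in tri(a,b)],onz("top",*a,.062).round(4),onz("side",*b,.062).round(4))
E
```

```text
top [ 55.95 108.   113.   115.   118.  ]
100 7339.5 [[280.0, 190.0], [379.0, 190.0], [379.0, 269.0], [280.0, 269.0]] [[379, 190], [379, 269], [280, 269], [280, 190]]
108 4883.5 [[274.9, 196.5], [375.9, 188.9], [381.0, 256.8], [280.1, 264.5]] [[371, 195], [379, 230], [379, 257], [280, 263], [280, 232], [286, 207], [361, 190]]
114 1207.0 [[285.7, 236.1], [370.1, 228.6], [372.3, 254.0], [288.0, 261.4]] [[370, 229], [366, 253], [289, 259], [287, 236]]
top [ 68. 105. 107. 110. 117.]
100 3871.0 [[410.0, 215.0], [459.0, 215.0], [459.0, 294.0], [410.0, 294.0]] [[459, 215], [459, 294], [410, 294], [410, 215]]
108 510.0 [[438.0, 222.0], [459.0, 222.0], [459.0, 284.0], [438.0, 284.0]] [[438, 222], [445, 224], [459, 243], [459, 282], [446, 284], [438, 249]]
114 170.0 [[437.1, 233.6], [447.6, 232.7], [451.2, 272.0], [440.6, 272.9]] [[444, 233], [451, 272], [439, 255]]
side [ 76. 164. 169. 177. 180.]
180 10.0 [[302.0, 231.0], [304.0, 231.0], [304.0, 236.0], [302.0, 236.0]] [[304, 231], [302, 236]]
side [ 76. 141. 166. 169. 171.]
plate [0.6059 0.0902 0.0313] 0.0031 top@30 [0.6076 0.0904 0.03  ] sid
[... 367 characters left out ...]
03      ] [0.1994791  0.12775728 0.19947859 0.12872338]
cross (array([ 0.55072031, -0.01610152,  0.03346581]), np.float64(0.005799355516213374)) [ 0.55389104 -0.01605151  0.03      ]
tray [[ 0.5705 -0.232   0.006 ]
 [ 0.5776 -0.3018  0.006 ]
 [ 0.4303 -0.3192  0.006 ]
 [ 0.4226 -0.2511  0.006 ]] [ 0.50025305 -0.27601989  0.006     ] [0.07014463 0.14840215 0.06849733 0.14910601]
rib [0.4959 0.3008 0.0577] 0.0025 [0.497  0.2997 0.062 ] [0.4944 0.3061 0.062 ]
rib [0.4961 0.2827 0.0581] 0.0009 [0.4964 0.2817 0.062 ] [0.4955 0.2876 0.062 ]
rib [0.4271 0.286  0.0592] 0.0031 [0.4287 0.2853 0.062 ] [0.4256 0.2895 0.062 ]
rib [0.4285 0.309  0.0632] 0.0034 [0.4302 0.3093 0.062 ] [0.4268 0.3074 0.062 ]
```

```bash
python3 - <<'E'
from h import *
c=lambda off,k,L:[((a+.5)/k-.5+off[0],(b+.5)/k-.5+off[1]) for a,b in L]
# block ends at z=.03 (top view)
bt=c((160,195),4,[(133,194),(177,196),(160,396),(117,395)])
B=np.array([onz("top",*a,.03) for a in bt]);print("block",B.round(4).tolist(),B.mean(0))
bs=c((255,295),5,[(283,100),(532,122)])  # side far(?) corners: rear-left, rear/right
for a,b in((bt[1],bs[0]),):print(tri(a,b))
sb=c((255,295),5,[(280,128),(528,152)])
for a,b in((bt[0],sb[0]),(bt[3],sb[1])):print("blk near",tri(a,b))
# fin top centre
for a,b in zip(c((395,210),4,[(167,136),(182,219)]),c((235,185),5,[(443,72),(521,72)])):print("fin +y corners",tri(a,b))
th=np.radians(5.7);o=np.array([.5538,-.0158]);R=np.array([[np.cos(th),-np.sin(th)],[np.sin(th),np.cos(th)]])
ct=c((280,190),4,[(125,118),(191,145),(261,98)]);cs=c((235,185),5,[(311,343),(349,306),(305,266)])
for a,b in zip(ct,cs):
    p=onz("top",*a,.037);print("chip plate xy",R.T@(p[:2]-o),tri(a,b)[0])
for n,q in dict(ball=(552,90),bearing=(578,262)).items():
    a=c((395,210),4,[(q[0]-400,q[1])])[0];print(n,onz("top",*a,.0187))
for n,a in dict(vee=(318,301),nut=(380,299),race=(263,310)).items():print(n,onz("top",*a,.015))
def O(y,flip=1):
    j=flip*np.array([-np.sin(y),np.cos(y),0]);d=np.array([0,0,-1.]);return np.stack([j,d,np.cross(j,d)],1)
for nm,p,y in(("scr",[.462,.295,.034],-5.6),("scrU",[.462,.295,.2],-5.6),("st",[.56,-.105,.08],5.7),("end",[.55,.1,.08],5.7),("tray",[.499,-.276,.02],7),("fin",[.503,-.021,.133],7)):
    for f in(1,-1):
        q=ctrl.ik(p,O(np.radians(y),f));print(nm,f,None if q is None else np.round(q,1))
E
```

```text
block [[0.5226, 0.3056, 0.03], [0.5216, 0.2794, 0.03], [0.4034, 0.2869, 0.03], [0.4038, 0.3123, 0.03]] [0.46286605 0.29606564 0.03      ]
(array([0.52110862, 0.28006551, 0.02715747]), np.float64(0.0012988081557359173))
blk near (array([0.52132851, 0.30529297, 0.03091224]), np.float64(0.002521568697426704))
blk near (array([0.40354231, 0.3123634 , 0.02990917]), np.float64(0.0005370932411732528))
fin +y corners (array([ 0.52301819, -0.26743736,  0.0542326 ]), np.float64(0.001804207939219397))
fin +y corners (array([ 0.47404367, -0.27629516,  0.05201638]), np.float64(0.003469802273918453))
chip plate xy [0.03116732 0.03848476] [0.58023799 0.02563294 0.03431269]
chip plate xy [0.01156995 0.00107669] [ 0.56334105 -0.0136402   0.03491951]
chip plate xy [ 0.03552997 -0.04280464] [ 0.59200841 -0.05499592  0.03473283]
ball [ 0.55335932 -0.26622429  0.0187    ]
bearing [ 0.45055739 -0.28106659  0.0187    ]
vee [0.38703532 0.00760752 0.015     ]
nut [ 0.39275586 -0.14035518  0.015     ]
race [0.36483562 0.13858921 0.015     ]
scr 1 [ 26.3  36.1  98.1  -0.   45.8 -58.1]
scr -1 [ 26.3  36.1  98.1  -0.   45.8 121.9]
scrU 1 [ 26.3  23.   89.1  -0.   68.  -58.1]
scrU -1 [ 26.3  23.   89.1  -0.   68.  121.9]
st 1 [ -16.6   33.3   93.2   -0.    53.6 -112.3]
st -1 [-16.6  33.3  93.2  -0.   53.6  67.7]
end 1 [  4.2  32.6  94.7  -0.   52.7 -91.5]
end -1 [ 4.2 32.6 94.7 -0.  52.7 88.5]
tray 1 [ -34.9   38.5   95.3   -0.    46.2 -131.9]
tray -1 [-34.9  38.5  95.3  -0.   46.2  48.1]
fin 1 [  -9.2   24.6   99.6   -0.    55.8 -106.2]
fin -1 [-9.2 24.6 99.6 -0.  55.8 73.8]
```

Crops c2 and c3 confirm the choice: the middle block at top (197,268) is about 119 mm long, and the others are clearly smaller. Measured heights match the text: rib about 60 mm, block 30, plate 30, fin 54. Next I grasp the scraper.

```bash
cat >> h.py <<'E'
def O(y,flip=1):
    y=np.radians(y);j=flip*np.array([-np.sin(y),np.cos(y),0]);d=np.array([0,0,-1.]);return np.stack([j,d,np.cross(j,d)],1)
def st(m=""):
    print(m,"t",round(ctrl.current_t(),2),"p",np.round(ctrl.current_tool_pos(),4),"F",np.round(ctrl.current_contact_force(),1),"g",round(ctrl.current_grip_width(),3))
E
python3 - <<'E'
from h import *
ctrl.goto([.462,.2955,.17],O(-4));st("above")
print(ctrl.move_l([.462,.2955,.036],vel=.1,contact_N=6));st("down")
ctrl.command_gripper(0.0);st("grip")
ctrl.move_l([.462,.2955,.12],vel=.1);st("lift")
for n in("side","top"):cv2.imwrite(f"pics/{n}1.png",ctrl.read_camera(n))
E
```

```text
above t 1.4 p [0.4618 0.2962 0.1701] F [-0.4  0.8  0. ] g 1.0
False
down t 2.89 p [0.4623 0.2957 0.0365] F [-0.9  0.3  0.3] g 1.0
grip t 3.95 p [0.4621 0.2956 0.036 ] F [-0.1  1.1  1.1] g 0.24
lift t 4.94 p [0.4616 0.2953 0.1195] F [ 1.2 -0.  -3.3] g 0.238
```

```bash
python3 - <<'E'
import cv2,numpy as np
s=cv2.imread("pics/side1.png");t=cv2.imread("pics/top1.png")
c=lambda im,x,y,w,h,k:cv2.resize(im[y:y+h,x:x+w],(w*k,h*k),interpolation=2)
cv2.imwrite("pics/d1.png",np.vstack([c(s,250,200,160,130,4)]))
E
```

```text
(no output)
```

View pics/d1.png

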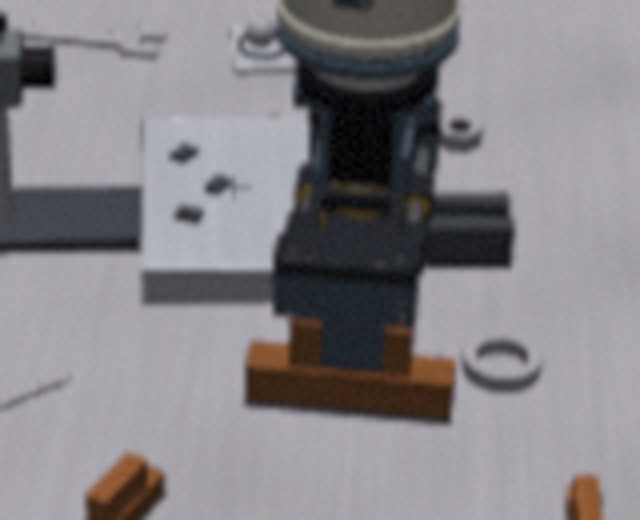

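The view shows the scraper held level at (350,385) in the crop, with the rib centred between the fingers. Next I carry it over the plate, touch down beyond the chips on the -y side and sweep toward +y.

```bash
python3 - <<'E'
from h import *
th=np.radians(5.7);R=np.array([[np.cos(th),-np.sin(th)],[np.sin(th),np.cos(th)]]);o=np.array([.5525,-.0158])
W=lambda x,y,z:[*(o+R@[x,y]),z]
ctrl.move_l([.462,.2955,.16],vel=.15)
ctrl.move_l(W(.006,-.082,.16),vel=.2,ori=O(5.7));st("over")
ctrl.move_l(W(.006,-.082,.075),vel=.1)
ctrl.sleep(.3);st("near")
print(ctrl.move_l(W(.006,-.082,.060),vel=.01,contact_N=4));st("touch")
for n in("side","top"):cv2.imwrite(f"pics/{n}2.png",ctrl.read_camera(n))
E
```

```text
over t 7.64 p [ 0.5664 -0.0962  0.16  ] F [ 0.6 -0.4 -3.1] g 0.239
near t 8.94 p [ 0.5668 -0.0969  0.0753] F [-0.1 -0.6 -2.8] g 0.246
True
touch t 9.87 p [ 0.5666 -0.0967  0.066 ] F [-1.   0.6  6.7] g 0.236
```

View pics/side2.png

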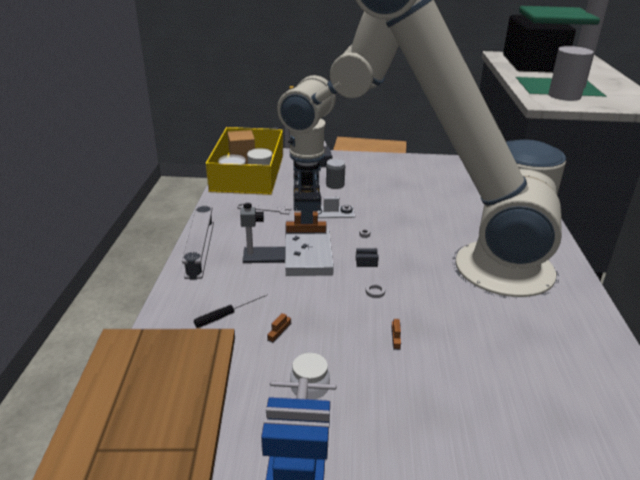

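The side view shows the scraper standing on the plate's far end at (306,227), with the chips at (296,238), (305,246) and (297,253) in front of it. Contact came at TCP z = 0.066, as predicted. Next I sweep.

```bash
python3 - <<'E'
from h import *
th=np.radians(5.7);R=np.array([[np.cos(th),-np.sin(th)],[np.sin(th),np.cos(th)]]);o=np.array([.5525,-.0158])
W=lambda x,y,z:[*(o+R@[x,y]),z]
ctrl.move_l(W(.006,-.078,.0664),vel=.02);st()
ctrl.move_l(W(.006,.112,.0664),vel=.07);st("swept")
ctrl.move_l(W(.006,.112,.16),vel=.15)
for n in("side","top"):cv2.imwrite(f"pics/{n}3.png",ctrl.read_camera(n))
c=lambda im,x,y,w,h,k:cv2.resize(im[y:y+h,x:x+w],(w*k,h*k),interpolation=2)
cv2.imwrite("pics/e.png",np.hstack([c(cv2.imread("pics/side3.png"),240,180,120,120,3),c(cv2.imread("pics/top3.png"),230,180,160,120,3)[:360]]))
E
```

```text
t 10.32 p [ 0.5661 -0.0926  0.0663] F [ 0.2  0.  -3.1] g 0.238
swept t 13.18 p [0.5474 0.0961 0.0664] F [-0.3  0.6 -2.2] g 0.238
```

View pics/side3.png

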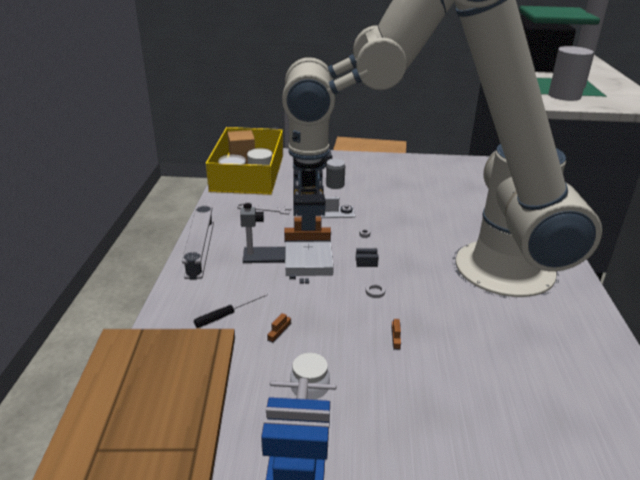

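View pics/top3.png

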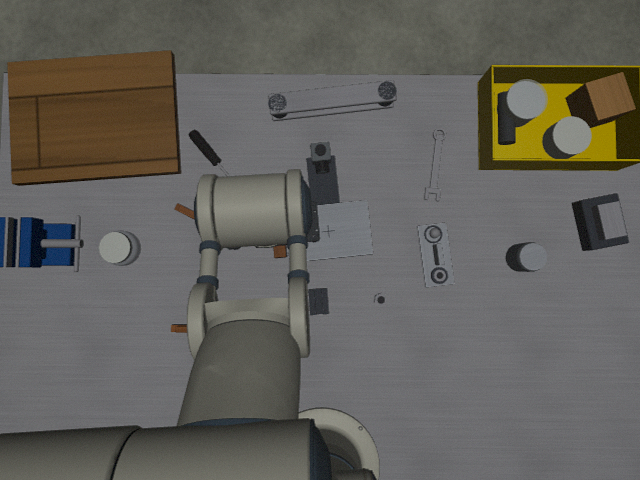

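```bash
python3 - <<'E'
import cv2
s=cv2.imread("pics/side3.png")
cv2.imwrite("pics/e1.png",cv2.resize(s[220:300,260:360],None,fx=7,fy=7,interpolation=2))
E
```

```text
(no output)
```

View pics/e1.png

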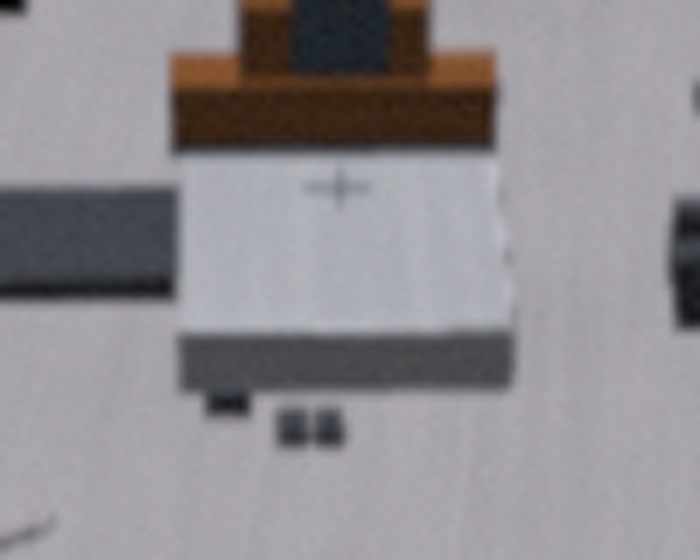

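The crop shows all three chips on the bench at (228,404), (292,427) and (329,427), with the plate clear. Next I put the scraper back near its original place.

```bash
python3 - <<'E'
from h import *
ctrl.move_l([.462,.2955,.14],vel=.2,ori=O(-4))
ctrl.move_l([.462,.2955,.045],vel=.12)
ctrl.sleep(.2)
print(ctrl.move_l([.462,.2955,.034],vel=.015,contact_N=4));st("placed")
ctrl.command_gripper(0.5);st("open")
ctrl.sleep(.3)
ctrl.move_l([.462,.2955,.2],vel=.2)
ctrl.goto([.499,-.276,.20],O(7));st("over tray")
for n in("side","top"):cv2.imwrite(f"pics/{n}4.png",ctrl.read_camera(n))
s=cv2.imread("pics/side4.png");cv2.imwrite("pics/f.png",cv2.resize(s[170:360,250:420],None,fx=3,fy=3,interpolation=2))
E
```

```text
True
placed t 17.03 p [0.462  0.2955 0.0359] F [-0.3 -1.3  5.6] g 0.243
open t 17.59 p [0.4615 0.2952 0.0356] F [ 0.6 -0.1  0.7] g 0.503
over tray t 20.93 p [ 0.4993 -0.2752  0.2   ] F [-1.2  0.  -0.4] g 0.499
```

View pics/f.png

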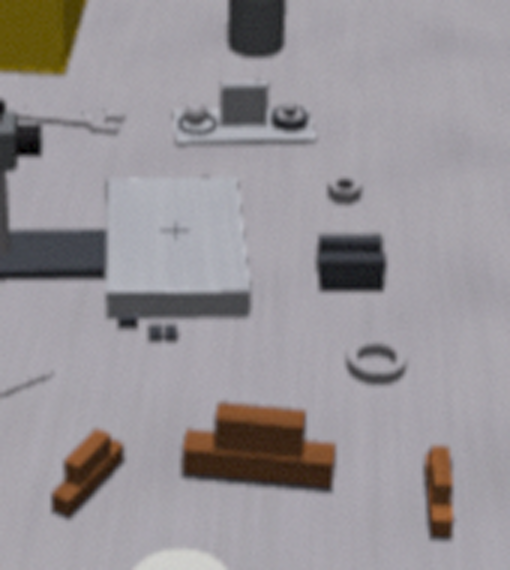

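View pics/top4.png

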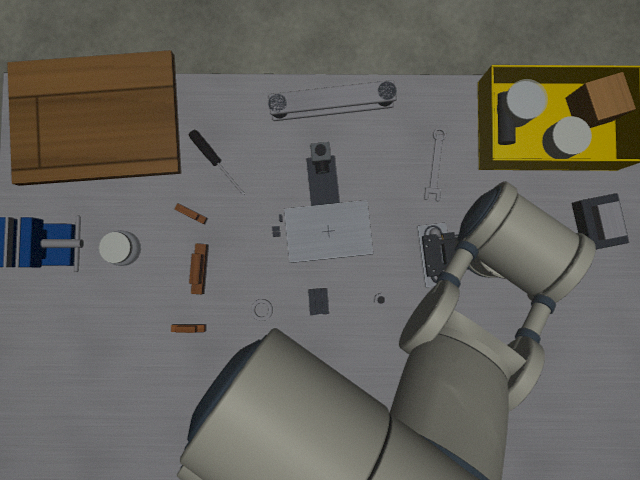

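The scraper stands on the bench at (260,445) in the crop, with the chips beside the plate and the tray untouched with its ball at (197,117). Next I descend on the fin and close gradually.

```bash
python3 - <<'E'
from h import *
c=[.499,-.2768]
ctrl.move_l([*c,.08],vel=.12)
print(ctrl.move_l([*c,.024],vel=.04,contact_N=4));st("down")
for g in(.3,.22,.18,.15):
    ctrl.command_gripper(g);st(g)
ctrl.sleep(.2)
cv2.imwrite("pics/side5.png",ctrl.read_camera("side"))
s=cv2.imread("pics/side5.png");cv2.imwrite("pics/g.png",cv2.resize(s[120:260,250:400],None,fx=4,fy=4,interpolation=2))
E
```

```text
False
down t 23.73 p [ 0.4991 -0.2769  0.0242] F [0.2 0.3 0.3] g 0.505
0.3 t 24.21 p [ 0.499  -0.2768  0.024 ] F [ 1.3 -0.2 -0.3] g 0.301
0.22 t 24.55 p [ 0.499  -0.2768  0.024 ] F [ 0.1 -0.5  0.4] g 0.219
0.18 t 24.84 p [ 0.4989 -0.2766  0.024 ] F [-0.7  3.6  2.2] g 0.181
0.15 t 25.11 p [ 0.4989 -0.2767  0.024 ] F [-0.1  2.6  2. ] g 0.153
```

View pics/g.png

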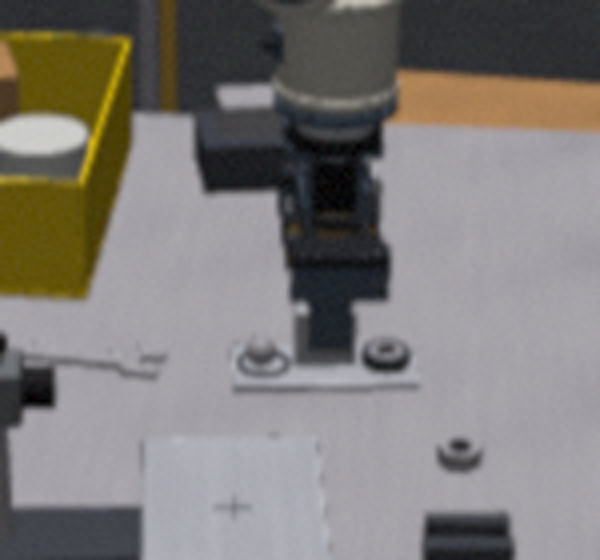

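The crop shows the fingers around the fin at (327,335), with the ball seated at (262,348) clear of them. Next I close fully, lift and carry.

```bash
python3 - <<'E'
from h import *
ctrl.command_gripper(.12);ctrl.command_gripper(0.0);st("grip")
p=ctrl.current_tool_pos()
ctrl.move_l([p[0],p[1],.05],vel=.03);st("lift")
ctrl.move_l([p[0],p[1],.1353],vel=.06);st("up")
cv2.imwrite("pics/side6.png",ctrl.read_camera("side"))
ctrl.move_l([.5029,-.0219,.1353],vel=.06,ori=O(7));ctrl.sleep(.5);st("there")
for n in("side","top"):cv2.imwrite(f"pics/{n}7.png",ctrl.read_camera(n))
s=cv2.imread("pics/side7.png");cv2.imwrite("pics/i.png",cv2.resize(s[150:300,230:390],None,fx=4,fy=4,interpolation=2))
s=cv2.imread("pics/top7.png");cv2.imwrite("pics/j.png",cv2.resize(s[140:320,260:440],None,fx=3,fy=3,interpolation=2))
E
```

```text
grip t 25.79 p [ 0.499  -0.2768  0.024 ] F [-1.4  2.5  1.3] g 0.13
lift t 26.81 p [ 0.4989 -0.2768  0.0498] F [ 0.7  0.2 -3.4] g 0.131
up t 28.38 p [ 0.4988 -0.2767  0.1349] F [-0.7 -0.2 -2.8] g 0.132
there t 33.33 p [ 0.5029 -0.0219  0.1353] F [ 0.3  0.1 -3.7] g 0.132
```

View pics/i.png

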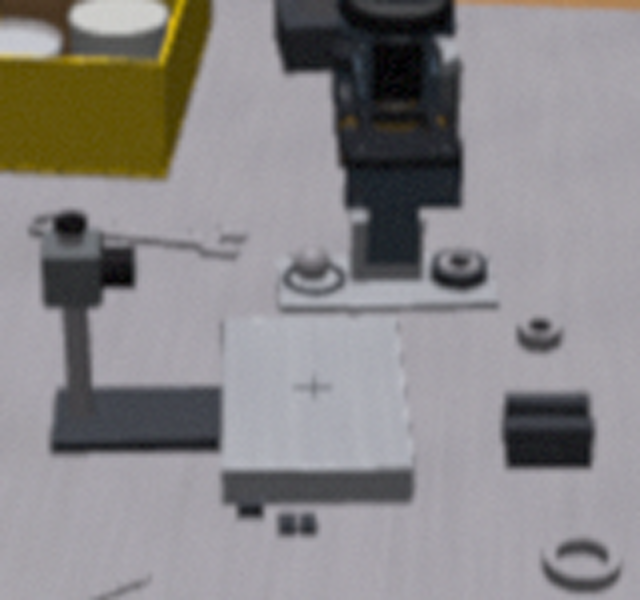

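View pics/j.png

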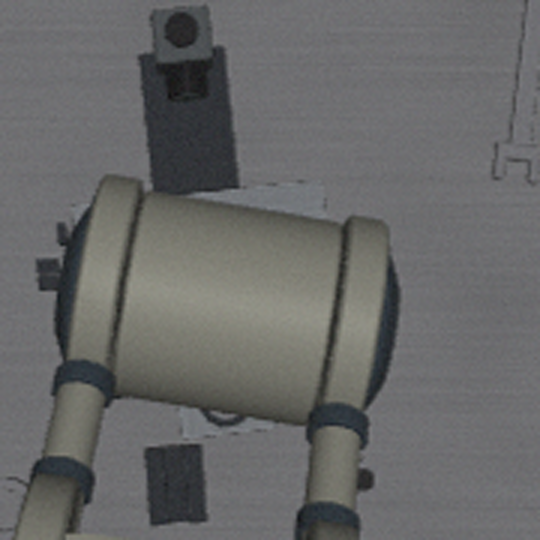

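```bash
python3 - <<'E'
from h import *
cr=[.5525,-.0158]
print("expected ring px",proj("side",[*cr,.119]),"ball",proj("side",[*cr,.130]))
c=lambda a,b:((a+.5)/4-.5+230,(b+.5)/4-.5+150)
print("seen ring",c(314,278),"ball",c(312,261))
print("seen ball on z=.13",onz("side",*c(312,261),.13),"ring z=.119",onz("side",*c(314,278),.119),"cross",onz("side",*c(314,387),.03))
a=c(277,305);b=c(497,302);print("tray bottom edge",a,b,onz("side",*a,.111),onz("side",*b,.111))
print("exp bottom corners",[proj("side",[.5029+.9925*x-.1219*.035,-.0219+.1219*x+.9925*.035,.1113]) for x in(.075,-.075)])
print(ctrl.current_dq())
E
```

```text
expected ring px [307.71969536 219.77690209] ball [307.74197749 216.30428644]
seen ring (308.125, 219.125) ball (307.625, 214.875)
seen ball on z=.13 [ 0.55345082 -0.02380646  0.13      ] ring z=.119 [ 0.55166692 -0.0195312   0.119     ] cross [ 0.55109636 -0.01902415  0.03      ]
tray bottom edge (298.875, 225.875) (353.875, 225.125) [0.57504008 0.00597589 0.111     ] [ 0.42457886 -0.01152374  0.111     ]
exp bottom corners [array([299.05831689, 228.77736193]), array([353.97581591, 227.83094161])]
[ 0.01521726 -0.02919883 -0.04419842  0.05749815  0.01405888  0.0136416 ]
```

Seen in the side view, the ring lies on the cross to within about 1 mm, its height agrees to within about 1.5 px, and the tray edge's slope matches level. I'm handing it in.

```bash
python3 - <<'E'
from h import *
st("pre");ctrl.sign_off();st("post")
E
```

```text
pre t 33.43 p [ 0.5029 -0.0219  0.1353] F [-0.4  0.1 -3.3] g 0.129
the job is handed in; nothing more can be done
the job is handed in; nothing more can be done
```

I handed the job in at 33.4 s of the 64 s allowed, with the tray still held over the plate; `sign_off` gives no verdict.

**What I did:** I took the largest scraper and swept all three chips off the plate's +y side. I set the scraper back near where it started, then lifted the tray by its fin and held the pocket over the cross.

**Last checks:**
- **Chips and scraper:** the final side view shows all three chips on the bench. An earlier view, just after I let go, shows the scraper standing on the bench.
- **Ball:** it sits in the pocket. Its ray fell about 5 mm toward -y of the cross.
- **Pocket position:** the ring is about 1 mm horizontally from the cross in the side view. The fingers' position puts the seat about 100 mm above the plate.
- **Level and hold:** the tray edge's slope is within about 0.005 rad of level, and the grip width reading has stayed steady at about 12 mm since the lift.

**Disagreements and limits:**
- The two cameras differed by about 2–3 mm in x (up to 7 mm at one plate corner), so I averaged them.
- The bottom edge I picked on the tray sat 3 px above its prediction, and the ball 1.4 px above. At most that makes the tray a few millimetres higher than intended, well within the 75–125 mm band.
- The arm hides the tray from above, so the final position was checked from the side camera only.
- I did not measure whether the other objects moved. The views show none visibly displaced.

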